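Wedge a rocking cask stand until it bites, and prove it steady

TASK

The cask stand on the counter rocks because its front left leg (seen from the robot) is too short. Slide the thin end of the oak wedge squarely under that leg, from the front, until you feel it drag and bite firmly, but stop before it lifts or shoves the stand; let go of the wedge, then press down firmly (10 to 20 N) for about a second on the corner of the deck right above that leg to prove that it no longer rocks. Leave the wedge biting under the leg and the things around it undisturbed.

Things in the scene. Friction and masses are not known exactly. Their poses are not given: they have to be found in the camera images.
- wedge: Plain pale oak wedge lying flat, 160 x 40 mm, 90 g. Origin: centre of its flat underside; x runs along it to the thin end (toe), z up. Thickness falls evenly from 19 mm at the butt (x = -80 mm) to 3 mm at the toe (x = +80): 1 mm per 10 mm. Grip it across its 40 mm width between the middle and the butt, e.g. at x = -55 mm (16.5 mm thick); held there the hand stays clear of the stand.
- wedge_toe (a point): middle of the lower edge of the wedge's thin end, 80 mm ahead of its origin
- cask_stand: Loose low oak stand, level on three legs. Origin: on the counter below the middle of the deck; x points from the front (robot and tap side) to the back, y left, z up. Deck 280 (x) by 330 mm (y), top 71 mm and underside 55 mm above the counter. Four 36 mm square legs centred at x = +-110, y = +-145 mm; rails between them reach down to 33 mm. With its cask it weighs 6 to 7 kg.
- foot_spot (a point): point on the counter below the middle of the short front left leg (stand x = -110, y = +145 mm). The leg's front face is 18 mm in front of it, the deck's edge 30 mm. Gap from counter to leg: 6 to 10.5 mm, not measured. The toe slides freely 28 to 75 mm past that face, then the push rises to 20 N within 5 to 10 mm. 8 to 15 N make it bite; 25 N and more shove or lift the stand.
- stand_corner (a point): point on the deck's top (71 mm above the counter) right above the middle of the short leg: press here, fingers closed. 30 mm from the deck's front edge, 20 mm from its left edge. Without a wedge the stand tips here under about 7 N.
- tap_tip (a point): front end of the cask's brass tap (stand x = -140, y = 0 mm, 136 mm above the counter). The cask is fixed on the stand and fills x = -60 to +140 mm, |y| < 80 mm, up to 270 mm above the counter; the tap is |y| < 22 mm wide, up to 193 mm high
- tastevin: silvered tasting cup with a ring handle, 84 x 100 x 24 mm, left of the stand; leave it alone
- foil_cutter: black foil cutter, 44 x 50 x 14 mm, lying at the left; leave it alone
- cork: used mushroom cork, 33 mm wide, 48 mm high, standing near the front edge; leave it alone
Things that resemble listed ones, but are neither listed nor needed, are in the scene too. Of the things shaped like the wedge, the wooden one is meant.

How it is judged:
On the way, in this order (a step that is already met when the one before it is completed fails the run):
1. the wedge, flat on the counter and squarely under the short leg, bites (leg and wedge press on each other) with the fingers off it, and the stand is not lifted (contact force between wedge and cask_stand between 2 and 20 N and angle between wedge's own z axis and vertical below 0.06 rad and angle between cask_stand's own z axis and vertical below 0.005 rad and contact force between the fingers and wedge below 0.2 N and y of stand_corner in the frame of wedge between -0.015 and 0.015 m), for 0.3 s.
2. the closed fingers press down on the deck corner above the short leg with more than 8 N, and the stand does not give (contact force between the fingers and cask_stand above 8 N and horizontal distance between the grasp point and stand_corner below 0.04 m and angle between cask_stand's own z axis and vertical below 0.008 rad and contact force between wedge and cask_stand above 2 N), for 0.3 s.
At the end, for the whole second after the job is handed in: The wedge lies flat on the counter (within 0.06 rad), the short leg's middle within 15 mm of the wedge's middle line, pinched under the leg with 2 to 20 N though nobody holds it (more means that the stand is lifted); the stand is level within 0.005 rad and everything is at rest (contact force between wedge and cask_stand between 2 and 20 N and angle between wedge's own z axis and vertical below 0.06 rad and angle between cask_stand's own z axis and vertical below 0.005 rad and linear speed of each of wedge, cask_stand below 0.01 m/s and y of stand_corner in the frame of wedge between -0.015 and 0.015 m); the robot touches nothing.
It fails at once if the stand is lifted or tipped by more than 0.012 rad (angle between cask_stand's own z axis and vertical above 0.012 rad).
It fails at once if the stand is shoved more than 8 mm (distance of cask_stand from where it was at the start of the episode above 0.008 m).
It fails at once if the wedge is driven hard: more than 60 N between it and the stand (contact force between wedge and cask_stand above 60 N).
It fails at once if the fingers bear on the stand with more than 60 N (contact force between the fingers and cask_stand above 60 N).
It fails at once if a bystander is moved by more than 20 mm (distance of any of tastevin, foil_cutter, cork from where it was at the start of the episode above 0.02 m).
It also fails if it takes over 59 s, if anything falls off the work surface, if the arm or the gripper's body presses on something with over 40 N, if the wrist force passes 120 N, or if a joint passes its speed limit or range.

ROBOT

A 6-joint arm with a two-finger parallel gripper is mounted at the origin on a cart in front of the work surface, level with it; the furniture and walls round the work are solid. World frame = base frame: x ahead of the robot, y to its left, z up, the work surface at z = 0. Lengths are in m, angles in rad, forces in N, time in s.
With the tool pointing down it reaches from about 0.325 to 0.875 m from the base axis. Payload 4.4 kg.
Tool frame: the origin (TCP) lies on the centre line of the jaws, within the pads' length; the fingertips stand 17 mm ahead of it and the grasp point (between the pads) lies 2 mm behind it (bot.tcp_to_tips is the distance from the TCP to the fingertips, in m); z points along the fingers, y is the line along which they close (so a half turn about z gives the same grasp; the last joint's range is limited). The gripper opens to 85 mm and grips with 20 to 120 N. Pads are 22 mm wide; open, the fingers measure 114 mm over their backs; the gripper's body (76 mm by 85 mm) begins 54 mm behind the grasp point. The pads swing forward as they close: fully open they stand 13 mm farther back than shut.
Start: joints at [1.075, 0.207, 1.542, -0, 1.393, -0.15], TCP at [0.194, 0.541, 0.209] pointing down, gripper open.
Joint ranges: [-2.73, 2.73], [-0.86, 2.22], [0.23, 2.46], [-1.11, 4.25], [0.08, 2.63], [-2.82, 2.82]. Speed limits (rad/s): [2.79, 2.79, 3.14, 3.14, 3.14, 3.14].

INTERFACE

Orientations are given as a rotation vector (axis times angle).
In Python, from bench import bot, vision, order gives the robot as it stands.
- The arm moves only by the tool step_arm, never from a script. Its argument "steps" is a list of rows, each an object with "claw": the opening, from 0 (shut) to 1 (fully open); "slide": the shift along the tool's x, y, z in units of 500 mm (1.0 is 500 mm), a list of three; "yaw": the turn about the tool's z in units of 2 pi rad (1.0 is 2 pi rad). A call has 1 to 10 rows; each row is the pose to reach, as a shift and turn from the pose commanded when the call began, along the tool's axes at that moment, turning the shorter way round; what a row does not reach only later rows make up. A row lasts 1/8 s, in which the tool goes at most 62.5 mm and 10.7 degrees, less where a joint would pass 70% of its speed; a pose out of reach is approached as far as the arm can. A call with a number of a shift or a turn outside -1 to 1 is refused whole. A call with a gripper value outside its range is refused whole. The fingers move at their own pace and stop on an object; "grip_force" is the grip in N (left out, the last holds). Time passes only in rows, so rows that repeat a pose let the fingers close. It gives the time, the measured TCP pose, the force, the opening and the grip force at its end, in the units of the state.
- bot.sense(): the state, without advancing time (a new reading comes with each control period).
- vision.get_image(name): name is "side" or "top"; returns a dict with "color" (480x640x3 uint8, blue, green, red), "camera_matrix" (3x3 intrinsics, pixels), "R" (3x3) and "t" (3): a world point X has camera coordinates R X + t. Camera axes: x right, y down, z forward; pixel columns grow to the right and rows downward; lengths in m; the calibration is good to about 2 mm. A picture is of the moment at which its call begins. There is no depth.
- order.close_job(): hands the job in; it is judged then, once.
The state is a dict: "t": time; "qpos": joint angles; "qd": joint speeds; "joint_torque": joint torques, N m; "position": TCP position; "tool_rot": TCP orientation; "force": force on the tool from outside, world axes, zero at the start; "moment": the same for the moment, N m; "opening": opening from 0.0 (shut) to 1.0 (fully open); "grip_force": force on a finger pad.
Only numpy, scipy, OpenCV 4.12 (cv2) and the standard library are available. Lean on these libraries where they do the work, as an engineer would, in place of code of your own. Each camera call takes 0.05 s, during which the arm holds its last target. There are 200 camera calls.

## Working session

There is one attempt and no reset: what is moved stays moved. The work goes in short steps, Python scripts to look and compute and a tool call to move; the robot and the scene stay as the last step left them, time stands still between calls to the robot, and variables do not carry over. Pictures are saved under pics/ and viewed, at most 10 in all, crops included, and the job is handed in when it is done.

Besides the shell and the picture viewer there is one more tool, called by a JSON object that holds its "method" and its "body". step_arm: Moves the arm, as the interface text tells. Shifts and turns lie within -1 to 1; 1 stands for 500 mm of shift or 2 pi rad of turn. Its arguments: {"type":"object","properties":{"steps":{"type":"array","items":{"type":"object","properties":{"claw":{"type":"number"},"slide":{"type":"array","items":{"type":"number"}},"yaw":{"type":"number"}}}},"grip_force":{"type":"number"}},"required":["steps"]}

```bash
mkdir -p pics; cat > h.py <<'E'
import numpy as np, cv2
from bench import bot, vision, order
def ray(im,u,v,z):
    K,R,t=(np.array(im[k],float) for k in("camera_matrix","R","t"))
    d=R.T@np.linalg.solve(K,[u,v,1]); c=-R.T@t
    return c+d*(z-c[2])/d[2]
def pix(im,X):
    K,R,t=(np.array(im[k],float) for k in("camera_matrix","R","t"))
    p=K@(R@np.array(X)+t.ravel()); return p[:2]/p[2]
E
python3 - <<'E'
from h import *
for n in("top","side"):
    im=vision.get_image(n); cv2.imwrite(f"pics/{n}0.png",im["color"])
    R=np.array(im["R"]);print(n,-R.T@np.array(im["t"]).ravel())
s=bot.sense();print(s["t"],s["position"],s["tool_rot"],s["force"],s["opening"])
E
```

```text
top [0.32281611 0.32476681 1.03930921]
side [ 0.38987886 -0.39659058  0.68955713]
0.1 [0.19402265 0.54048499 0.20772407] [-0.53887968 -3.09436525  0.00314724] [ 0.09446506  0.07471049 -0.082359  ] 1.00412312109138
```

View pics/top0.png

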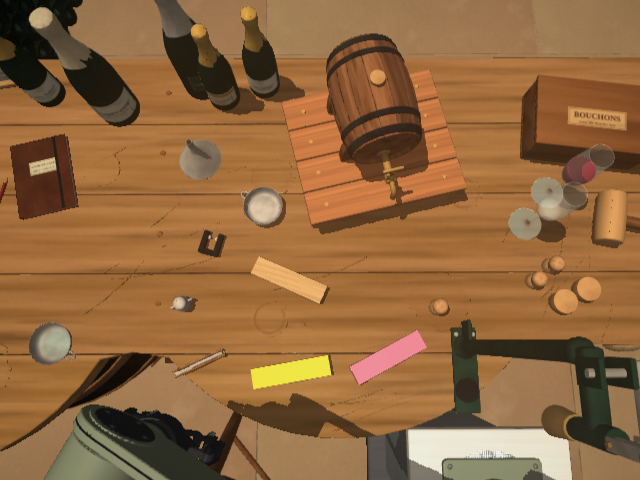

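View pics/side0.png

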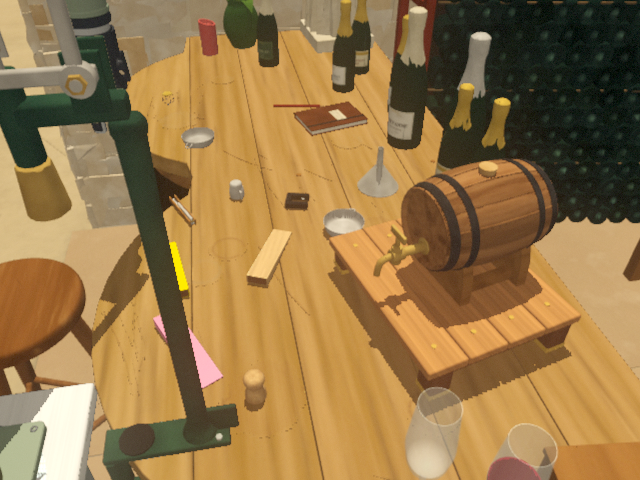

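Candidates shaped like the wedge in the top view are the pale wooden one at (289,280), a yellow one at (291,371) and a pink one at (389,357). The wooden one fits the description. The short leg is under the deck corner near (310,225). Next I'll confirm this in an enlarged crop and measure.

```bash
python3 - <<'E'
from h import *
a=cv2.imread("pics/top0.png");b=cv2.imread("pics/side0.png")
A=cv2.resize(a[215:315,235:345],None,fx=3.6,fy=3.6,interpolation=cv2.INTER_CUBIC)
B=cv2.resize(b[215:315,235:345],None,fx=3.6,fy=3.6,interpolation=cv2.INTER_CUBIC)
cv2.imwrite("pics/c0.png",np.hstack([A,B]))
for p in [(289,268),(289,280),(310,290),(289,255),(289,310),(330,250)]: print(p,cv2.cvtColor(a,cv2.COLOR_BGR2HSV)[p[1],p[0]])
im=vision.get_image("top")
for n,p in dict(o=(0,0,0),tcp=(.194,.541,.2),x=(.5,0,0)).items(): print(n,pix(im,p))
# rough deck corners z=.071
for q in [(282,101),(430,70),(467,190),(313,227)]: print(q,ray(im,*q,.071))
E
```

```text
(289, 268) [ 15 164 166]
(289, 280) [ 17 136 238]
(310, 290) [ 17 137 236]
(289, 255) [ 15 161 166]
(289, 310) [ 15 160 172]
(330, 250) [ 14 161 174]
o [493.6800212  511.71111754]
tcp [190.80735502 423.5699964 ]
x [476.03546555 256.00615231]
(282, 101) [0.82502888 0.41350994 0.071     ]
(430, 70) [0.89652394 0.09406345 0.071     ]
(467, 190) [0.62518799 0.03137525 0.071     ]
(313, 227) [0.54862898 0.34716505 0.071     ]
```

View pics/c0.png

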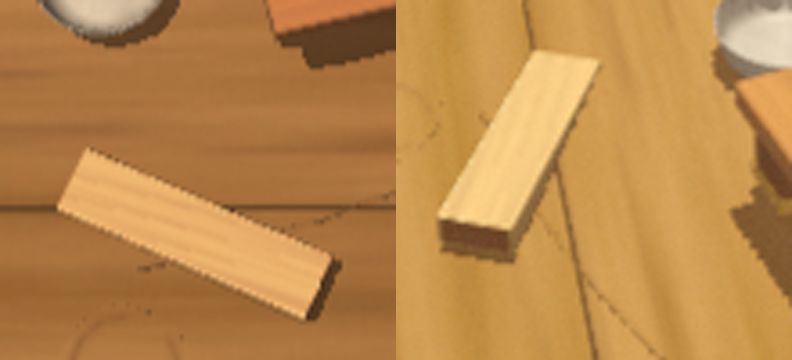

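The crop confirms it: the wooden one is a taper. Its thick dark butt is at the right in the top view (325,297) and its thin toe at the upper left (257,265). Now I'll measure the wedge and stand poses.

```bash
cat >> h.py <<'E'
from scipy.spatial.transform import Rotation as Ro
def wedge(im):
    h=cv2.cvtColor(im["color"],cv2.COLOR_BGR2HSV)
    m=cv2.inRange(h,(12,90,205),(21,160,255)); cs=cv2.findContours(m,0,cv2.CHAIN_APPROX_NONE)[0]
    cs=[c for c in cs if 1000<cv2.contourArea(c)<3500]
    for c in cs:
        yield cv2.contourArea(c),cv2.boxPoints(cv2.minAreaRect(c))
def move(p,yaw,s=None):
    "numbers for a move to TCP p with tool-x (world) heading yaw: slide units, yaw units"
    s=s or bot.sense(); R=Ro.from_rotvec(s["tool_rot"]).as_matrix()
    d=R.T@(np.array(p)-s["position"])/.5
    cur=np.arctan2(R[1,0],R[0,0]); dy=(yaw-cur+np.pi)%(2*np.pi)-np.pi
    return d.round(4), round(-dy/2/np.pi,4)
E
python3 - <<'E'
from h import *
im=vision.get_image("top")
for a,b in wedge(im):
    print(a,b.round(1).tolist())
    w=np.array([ray(im,*q,.019 if q[0]>290 else .003)[:2] for q in b]);print(w.round(4))
    bt=w[b[:,0]>290].mean(0);to=w[b[:,0]<290].mean(0);d=to-bt;print("butt",bt,"toe",to,"len",np.hypot(*d),"yaw",np.arctan2(d[1],d[0]))
h=cv2.cvtColor(im["color"],cv2.COLOR_BGR2HSV)
print([h[p[1],p[0]].tolist() for p in [(300,150),(330,215),(440,180)]])
# deck edges: gradients along lines crossing front and left edges (hue/red jump)
hh=h.astype(int)
m=cv2.inRange(h,(5,100,180),(13,255,255))
F=[];L=[]
for u in range(330,375,5):
    v=np.where(m[200:250,u])[0]; F.append((u,200+v.max()+.5)) if len(v) else 0
for v in range(110,210,8):
    u=np.where(m[v,270:340])[0]; L.append((270+u.min()-.5,v)) if len(u) else 0
def line(P):
    w=np.array([ray(im,*q,.071)[:2] for q in P]);vx=cv2.fitLine(w.astype(np.float32),cv2.DIST_HUBER,0,.01,.01).ravel();r=(w-vx[2:])@[-vx[1],vx[0]];print(vx,abs(r).max());return vx
f=line(F);l=line(L)
A=np.array([f[:2],-l[:2]]).T;s=np.linalg.solve(A,l[2:]-f[2:]);c=f[2:]+s[0]*f[:2];print("corner",c, "yaws",np.arctan2(l[1],l[0]),np.arctan2(-f[0],f[1]))
E
```

```text
1302.5 [[250.5, 272.20001220703125], [258.1000061035156, 255.0], [326.70001220703125, 285.70001220703125], [319.1000061035156, 302.79998779296875]]
[[0.4668 0.4812]
 [0.5036 0.4658]
 [0.4357 0.3198]
 [0.4004 0.3358]]
butt [0.41808429 0.32780463] toe [0.48515656 0.47348395] len 0.16037815884992068 yaw 1.139318933822816
[[12, 167, 208], [12, 169, 205], [12, 170, 191]]
[ 0.2264408  -0.97402495  0.5750554   0.27205774] 0.000984563728914326
[0.97424996 0.22547069 0.6900934  0.3832109 ] 0.000924713772374245
corner [0.5564073 0.3522719] yaws 0.22742614 -2.9131708
```

```bash
python3 - <<'E'
from h import *
im=vision.get_image("side")
print("corner in side",pix(im,(.5564,.3523,.071)),"wedge toe",pix(im,(.485,.4735,.003)),"butt low corners",pix(im,(.4357,.3198,.0)),pix(im,(.4004,.3358,.0)), bot.tcp_to_tips)
print(move((.4286,.3505,.10),1.139-np.pi), move((.4286,.3505,.018),1.139-np.pi))
E
```

```text
corner in side [330.66973901 236.24951005] wedge toe [283.96030302 229.52471481] butt low corners [268.75408169 285.10548656] [248.62523791 281.54899067] 0.017
(array([-0.5699, -0.1996,  0.2166]), np.float64(-0.2361)) (array([-0.5699, -0.1994,  0.3806]), np.float64(-0.2361))
```

{"method": "step_arm", "body": {"steps": [{"claw": 1,"slide": [-0.57,-0.2,0.2],"yaw": -0.236},{"claw": 1,"slide": [-0.57,-0.2,0.2],"yaw": -0.236},{"claw": 1,"slide": [-0.57,-0.2,0.2],"yaw": -0.236},{"claw": 1,"slide": [-0.57,-0.2,0.2],"yaw": -0.236},{"claw": 1,"slide": [-0.57,-0.2,0.2],"yaw": -0.236},{"claw": 1,"slide": [-0.57,-0.2,0.2],"yaw": -0.236},{"claw": 1,"slide": [-0.57,-0.2,0.2],"yaw": -0.236},{"claw": 1,"slide": [-0.57,-0.2,0.2],"yaw": -0.236},{"claw": 1,"slide": [-0.57,-0.2,0.2],"yaw": -0.236},{"claw": 1,"slide": [-0.57,-0.2,0.2],"yaw": -0.236}]}}

```text
t: 1.5
position: [0.4288, 0.3506, 0.1087]
tool_rot: [1.692, -2.647, -0.0]
force: [-0.5, 0.5, -0.6]
opening: 0.997
grip_force: 0.0
```

```bash
python3 - <<'E'
from h import *
s=bot.sense();print(s["position"],s["tool_rot"],s["qpos"])
print(move((.4286,.3505,.018),1.139-np.pi))
im=vision.get_image("top");cv2.imwrite("pics/top1.png",im["color"])
E
```

```text
[0.42875499 0.35060869 0.10866675] [ 1.69160778e+00 -2.64697061e+00 -3.60856014e-06] [ 5.29196505e-01  2.65417843e-01  1.68981613e+00 -8.45533090e-06
  1.18661548e+00 -2.17890739e+00]
(array([0.0003, 0.0002, 0.1813]), np.float64(-0.0003))
```

View pics/top1.png

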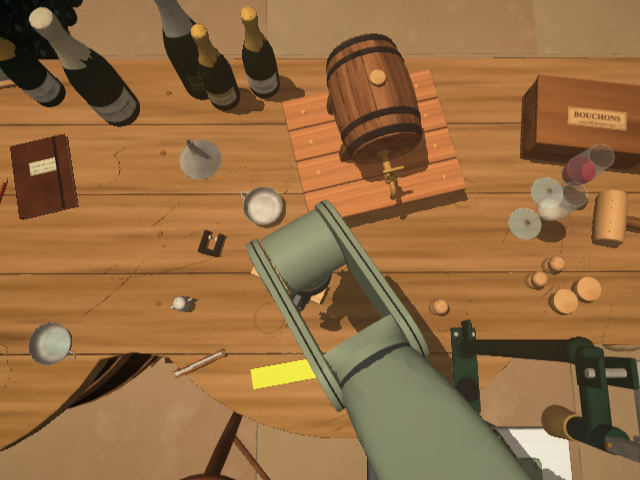

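The arm is over the butt, with the wedge mostly hidden beneath it near (315,290), and the neighbours are clear. I'll lower and grip.

{"method": "step_arm", "body": {"steps": [{"claw": 1,"slide": [0,0,0.1]},{"claw": 1,"slide": [0,0,0.18]},{"claw": 1,"slide": [0,0,0.18]},{"claw": 0,"slide": [0,0,0.18]},{"claw": 0,"slide": [0,0,0.18]},{"claw": 0,"slide": [0,0,0.18]},{"claw": 0,"slide": [0,0,0.18]},{"claw": 0,"slide": [0,0,0.18]}], "grip_force": 50}}

```text
invalid input at $.steps[0]: expected keys claw, slide, yaw
```

```bash
python3 - <<'E'
from h import *
s=bot.sense();print(s["position"],s["force"],s["opening"],s["grip_force"])
# target: toe 25 mm before leg face on the leg's middle line; grasp 135 mm behind toe
yw=.228; x=np.array([np.cos(yw),np.sin(yw)]); foot=np.array([.5901,.3396])
g=foot-x*(.018+.025+.135); print("grasp target",g)
print(move((*g,.05),yw-np.pi))
E
```

```text
[0.42873669 0.35066238 0.108666  ] [0.22647448 0.69296283 0.51664899] 0.9997698892925704 0.0
grasp target [0.41670657 0.29936671]
(array([ 0.1032, -0.0213,  0.1173]), np.float64(0.1447))
```

{"method": "step_arm", "body": {"steps": [{"claw": 1,"slide": [0,0,0.1],"yaw": 0},{"claw": 1,"slide": [0,0,0.18],"yaw": 0},{"claw": 1,"slide": [0,0,0.18],"yaw": 0},{"claw": 0,"slide": [0,0,0.18],"yaw": 0},{"claw": 0,"slide": [0,0,0.18],"yaw": 0},{"claw": 0,"slide": [0,0,0.18],"yaw": 0},{"claw": 0,"slide": [0,0,0.18],"yaw": 0},{"claw": 0,"slide": [0,0,0.18],"yaw": 0}], "grip_force": 50}}

```text
t: 2.55
position: [0.4289, 0.3508, 0.0191]
tool_rot: [-1.693, 2.646, -0.0]
force: [-0.6, -0.4, -0.3]
opening: 0.001
grip_force: 0.0
```

```bash
python3 - <<'E'
from h import *
s=bot.sense();print(s["position"],s["force"],s["opening"],s["grip_force"])
yw=.228; x=np.array([np.cos(yw),np.sin(yw)]); foot=np.array([.5901,.3396])
g=foot-x*(.018+.025+.135); print("grasp target",g)
print(move((*g,.04),yw-np.pi))
E
```

```text
[0.42891884 0.35081314 0.01911046] [-0.57818388 -0.44599829 -0.30759193] 0.0006382706698080239 0.0
grasp target [0.41670657 0.29936671]
(array([ 0.1036, -0.021 , -0.0418]), np.float64(0.1448))
```

```bash
python3 - <<'E'
from h import *
im=vision.get_image("side");t=vision.get_image("top")["color"]
print(pix(im,(.4289,.3508,.002)))
c=im["color"];a=cv2.resize(c[200:320,190:330],(560,480),interpolation=cv2.INTER_CUBIC);cv2.imwrite("pics/s2.png",np.hstack([a,t[240:400,230:310].repeat(3,0).repeat(3,1)]))
E
```

```text
[263.14545092 273.36315181]
```

View pics/s2.png

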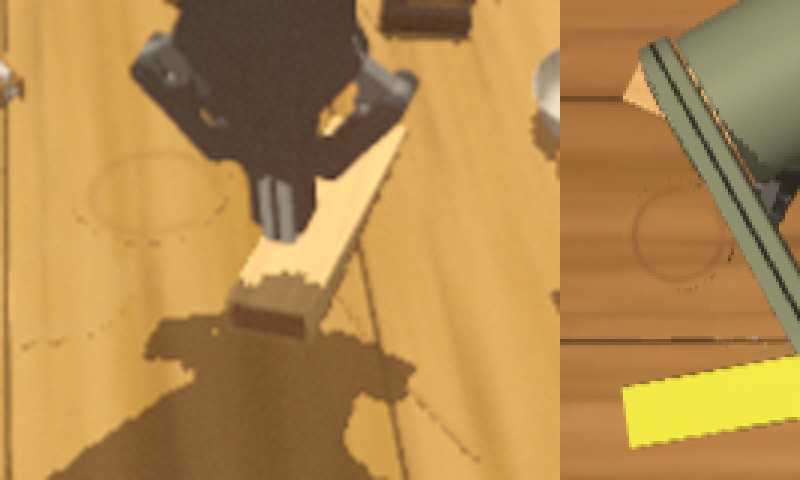

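```bash
python3 - <<'E'
from h import *
im=vision.get_image("side")
for z in(0,.01,.02,.03,.04): print(z,ray(im,260,260.5,z).round(4),pix(im,(.4289,.3508,z)).round(1))
s=bot.sense();print(s["position"],s["qpos"],s["force"],s["joint_torque"])
E
```

```text
0 [0.427  0.3902 0.    ] [263.2 274.2]
0.01 [0.4264 0.3788 0.01  ] [262.9 270.2]
0.02 [0.4259 0.3674 0.02  ] [262.6 266.2]
0.03 [0.4253 0.356  0.03  ] [262.2 262.1]
0.04 [0.4248 0.3446 0.04  ] [261.9 258. ]
[0.42873347 0.35065748 0.01877711] [ 5.29300639e-01  3.93332865e-01  1.73899228e+00 -2.32212561e-05
  1.00938618e+00 -2.17948148e+00] [-0.10335219 -0.66059997 -0.04352332] [ 2.18600777e-03 -3.99940395e+01 -2.29437339e+01 -2.59413573e-04
 -7.94441748e-04  6.48433524e-05]
```

The fingers closed above the wedge without touching it, and the wedge hasn't moved. The tips appear higher (or farther along) than the model says, so I'll feel downward gently.

{"method": "step_arm", "body": {"steps": [{"claw": 0,"slide": [0,0,0.002],"yaw": 0},{"claw": 0,"slide": [0,0,0.004],"yaw": 0}]}}

```text
t: 2.95
position: [0.4287, 0.3507, 0.0166]
tool_rot: [1.693, -2.646, -0.0]
force: [0.1, -0.7, 0.1]
opening: -0.002
grip_force: 0.0
```

{"method": "step_arm", "body": {"steps": [{"claw": 0,"slide": [0,0,0.002],"yaw": 0},{"claw": 0,"slide": [0,0,0.004],"yaw": 0}]}}

```text
t: 3.2
position: [0.4288, 0.3507, 0.0147]
tool_rot: [1.693, -2.647, 0.0]
force: [0.9, -0.1, -0.5]
opening: -0.001
grip_force: 0.0
```

{"method": "step_arm", "body": {"steps": [{"claw": 0,"slide": [0,0,0.002],"yaw": 0},{"claw": 0,"slide": [0,0,0.004],"yaw": 0}]}}

```text
t: 3.45
position: [0.4288, 0.3507, 0.0127]
tool_rot: [1.693, -2.647, 0.0]
force: [0.7, 0.4, 0.3]
opening: -0.003
grip_force: 0.0
```

{"method": "step_arm", "body": {"steps": [{"claw": 0,"slide": [0,0,0.003],"yaw": 0},{"claw": 0,"slide": [0,0,0.006],"yaw": 0}]}}

```text
t: 3.7
position: [0.4288, 0.3507, 0.0097]
tool_rot: [1.693, -2.647, 0.0]
force: [-0.5, 0.3, -0.2]
opening: 0.001
grip_force: 0.0
```

{"method": "step_arm", "body": {"steps": [{"claw": 0,"slide": [0,0,0.002],"yaw": 0},{"claw": 0,"slide": [0,0,0.004],"yaw": 0}]}}

```text
t: 3.95
position: [0.4288, 0.3507, 0.0077]
tool_rot: [1.693, -2.647, 0.0]
force: [-0.4, -0.5, -0.0]
opening: -0.004
grip_force: 0.0
```

{"method": "step_arm", "body": {"steps": [{"claw": 0,"slide": [0,0,0.002],"yaw": 0},{"claw": 0,"slide": [0,0,0.004],"yaw": 0}]}}

```text
t: 4.2
position: [0.4288, 0.3507, 0.0057]
tool_rot: [-1.693, 2.647, -0.0]
force: [-0.1, -0.5, 0.3]
opening: 0.0
grip_force: 0.0
```

{"method": "step_arm", "body": {"steps": [{"claw": 0,"slide": [0,0,0.002],"yaw": 0},{"claw": 0,"slide": [0,0,0.004],"yaw": 0}]}}

```text
t: 4.45
position: [0.4288, 0.3507, 0.0037]
tool_rot: [1.693, -2.647, 0.0]
force: [-0.3, 0.4, 0.1]
opening: 0.002
grip_force: 0.0
```

```bash
python3 - <<'E'
from h import *
im=vision.get_image("side");c=im["color"]
cv2.imwrite("pics/s3.png",cv2.resize(c[200:320,190:330],(560,480),interpolation=cv2.INTER_CUBIC))
print(bot.sense()["position"],bot.sense()["force"])
E
```

```text
[0.4286905  0.35065607 0.00358803] [ 0.61860817  0.46959883 -0.04598257]
```

View pics/s3.png

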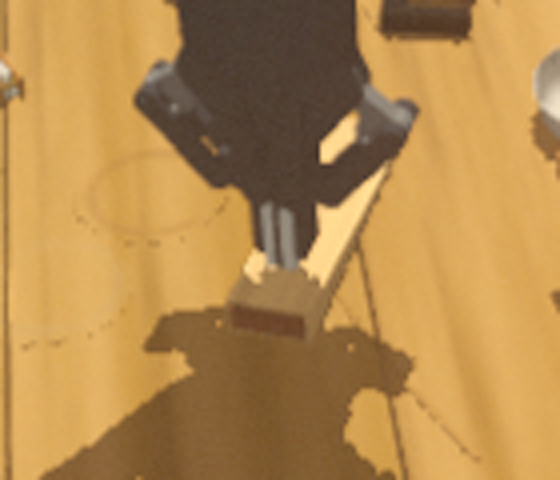

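The tips are now at about (260,267), just above the wedge top. So the true tips sit about 31 mm higher than the reported TCP implies, and I'll find heights by touch instead. I'll lift, open part way and straddle the wedge.

{"method": "step_arm", "body": {"steps": [{"claw": 0.7,"slide": [0,0,-0.05],"yaw": 0},{"claw": 0.7,"slide": [0,0,-0.05],"yaw": 0},{"claw": 0.7,"slide": [0,0,-0.05],"yaw": 0},{"claw": 0.7,"slide": [0,0,-0.05],"yaw": 0},{"claw": 0.7,"slide": [0,0,0],"yaw": 0},{"claw": 0.7,"slide": [0,0,0.015],"yaw": 0},{"claw": 0.7,"slide": [0,0,0.03],"yaw": 0}]}}

```text
t: 5.38
position: [0.4285, 0.3505, -0.0119]
tool_rot: [1.692, -2.646, -0.0]
force: [0.3, -0.2, -0.0]
opening: 0.697
grip_force: 0.0
```

{"method": "step_arm", "body": {"steps": [{"claw": 0.7,"slide": [0,0,0.002],"yaw": 0},{"claw": 0.7,"slide": [0,0,0.004],"yaw": 0}]}}

```text
t: 5.62
position: [0.4292, 0.351, -0.0128]
tool_rot: [-1.692, 2.646, -0.0]
force: [-0.2, 0.8, 0.6]
opening: 0.701
grip_force: 0.0
```

{"method": "step_arm", "body": {"steps": [{"claw": 0.7,"slide": [0,0,0.002],"yaw": 0},{"claw": 0.7,"slide": [0,0,0.004],"yaw": 0}]}}

```text
t: 5.88
position: [0.4291, 0.3509, -0.0149]
tool_rot: [-1.692, 2.646, -0.0]
force: [-1.0, -0.2, 0.5]
opening: 0.701
grip_force: 0.0
```

{"method": "step_arm", "body": {"steps": [{"claw": 0,"slide": [0,0,0],"yaw": 0},{"claw": 0,"slide": [0,0,0],"yaw": 0},{"claw": 0,"slide": [0,0,0],"yaw": 0},{"claw": 0,"slide": [0,0,0],"yaw": 0},{"claw": 0,"slide": [0,0,0],"yaw": 0},{"claw": 0,"slide": [0,0,0],"yaw": 0}], "grip_force": 50}}

```text
t: 6.62
position: [0.4293, 0.351, -0.0147]
tool_rot: [-1.692, 2.646, -0.0]
force: [-0.4, 0.1, 6.0]
opening: 0.45
grip_force: 50.7
```

```bash
python3 - <<'E'
from h import *
s=bot.sense();print(s["position"],s["force"],s["opening"],s["grip_force"])
im=vision.get_image("side");c=im["color"]
cv2.imwrite("pics/s4.png",cv2.resize(c[200:320,190:330],(560,480),interpolation=cv2.INTER_CUBIC))
E
```

```text
[ 0.42926813  0.35100708 -0.01474971] [-0.42497528  0.06702372  6.01388092] 0.44964123876553025 50.742913484573364
```

View pics/s4.png

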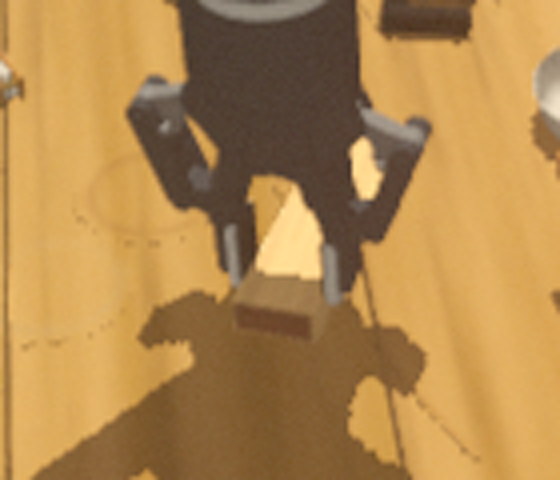

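```bash
python3 - <<'E'
from h import *
im=vision.get_image("side")
b=np.array([.4181,.3278]);d=np.array([.4182,.9084])
for q in[(273.2,274.5),(248,270.5)]:
    w=ray(im,*q,.0)[:2];print(w,"along from butt",(w-b)@d,"across",(w-b)@[d[1],-d[0]])
yw=.228; x=np.array([np.cos(yw),np.sin(yw)]); foot=np.array([.5901,.3396])
g=foot-x*(.018+.025+.135); print(g,move((*g,.025),yw-np.pi))
E
```

```text
[0.44711869 0.34648194] along from butt 0.029106290293484136 across 0.018547786407384408
[0.40184441 0.36600404] along from butt 0.027906466002543658 across -0.030743511054351424
[0.41670657 0.29936671] (array([ 0.1042, -0.0205, -0.0796]), np.float64(0.1448))
```

The grip is good, about 28 mm from the butt. Now I'll lift, turn and carry it to the line in front of the leg.

{"method": "step_arm", "body": {"steps": [{"claw": 0,"slide": [0,0,-0.08],"yaw": 0},{"claw": 0,"slide": [0.02,-0.005,-0.08],"yaw": 0.03},{"claw": 0,"slide": [0.05,-0.01,-0.08],"yaw": 0.06},{"claw": 0,"slide": [0.08,-0.015,-0.08],"yaw": 0.09},{"claw": 0,"slide": [0.104,-0.0205,-0.08],"yaw": 0.12},{"claw": 0,"slide": [0.104,-0.0205,-0.08],"yaw": 0.145},{"claw": 0,"slide": [0.104,-0.0205,-0.08],"yaw": 0.145},{"claw": 0,"slide": [0.104,-0.0205,-0.08],"yaw": 0.145}], "grip_force": 50}}

```text
t: 7.72
position: [0.4158, 0.299, 0.0243]
tool_rot: [0.359, -3.12, 0.001]
force: [1.0, -0.9, -0.7]
opening: 0.45
grip_force: 50.6
```

```bash
python3 - <<'E'
from h import *
s=bot.sense();print(s["position"],s["tool_rot"],s["force"],s["opening"],s["grip_force"])
yw=.228; x=np.array([np.cos(yw),np.sin(yw)]); foot=np.array([.5901,.3396])
g=foot-x*(.018+.025+.135); print(g,move((*g,-.0135),yw-np.pi))
im=vision.get_image("side");c=im["color"]
t=vision.get_image("top");T=t["color"]
cv2.imwrite("pics/st5.png",np.hstack([cv2.resize(c[180:330,220:370],(400,400)),cv2.resize(T[170:320,250:400],(400,400))]))
E
```

```text
[0.41580297 0.29903261 0.02425906] [ 3.59363356e-01 -3.11991136e+00  6.10557062e-04] [ 1.03832819 -0.90880409 -0.73701645] 0.4501332549857762 50.64142942428589
[0.41670657 0.29936671] (array([-0.002 ,  0.0003,  0.0755]), np.float64(0.0002))
```

View pics/st5.png

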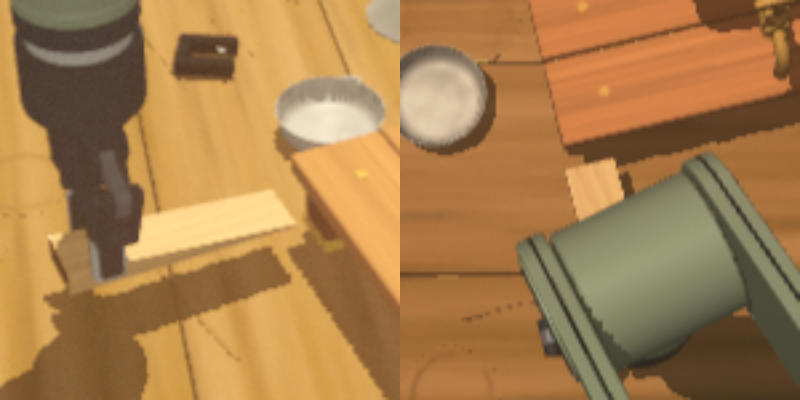

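The wedge is held, and its toe points at the leg corner (toe near (305,241) in the top view). I'll lower it, release so it lies flat, re-grip, and measure the toe.

{"method": "step_arm", "body": {"steps": [{"claw": 0,"slide": [-0.002,0,0.04],"yaw": 0},{"claw": 0,"slide": [-0.002,0,0.07],"yaw": 0},{"claw": 0,"slide": [-0.002,0,0.0755],"yaw": 0},{"claw": 0.55,"slide": [-0.002,0,0.0755],"yaw": 0},{"claw": 0.55,"slide": [-0.002,0,0.0755],"yaw": 0},{"claw": 0.55,"slide": [-0.002,0,0.0755],"yaw": 0},{"claw": 0,"slide": [-0.002,0,0.0755],"yaw": 0},{"claw": 0,"slide": [-0.002,0,0.0755],"yaw": 0},{"claw": 0,"slide": [-0.002,0,0.0755],"yaw": 0},{"claw": 0,"slide": [-0.002,0,0.0755],"yaw": 0}], "grip_force": 50}}

```text
t: 9.07
position: [0.418, 0.2998, -0.012]
tool_rot: [-0.356, 3.12, 0.001]
force: [-0.8, -0.1, 6.0]
opening: 0.445
grip_force: 50.2
```

```bash
cat >> h.py <<'E'
def toe(im):
    "toe in stand frame about foot_spot, from the visible toe edge in the top view"
    h=cv2.cvtColor(im["color"],cv2.COLOR_BGR2HSV); m=np.zeros(h.shape[:2],np.uint8)
    m[215:275,280:345]=cv2.inRange(h,(13,80,200),(22,165,255))[215:275,280:345]
    c=max(cv2.findContours(m,0,cv2.CHAIN_APPROX_NONE)[0],key=cv2.contourArea)
    w=np.array([ray(im,*p,.004)[:2] for p in c[:,0]]); yw=.228
    x=np.array([np.cos(yw),np.sin(yw)]);y=np.array([-x[1],x[0]]); r=w-[.5901,.3396]
    return r@x,r@y,cv2.contourArea(c)
E
python3 - <<'E'
from h import *
s=bot.sense();print(s["position"],s["force"],s["opening"],s["grip_force"])
im=vision.get_image("top");X,Y,a=toe(im);print("area",a,"toe x",X.max()*1e3)
for lo in range(-70,-30,5):
    k=(X*1e3>=lo)&(X*1e3<lo+5)
    if k.any(): print(lo,(Y[k].min()*1e3).round(1),(Y[k].max()*1e3).round(1))
E
```

```text
[ 0.41800998  0.29979241 -0.01199863] [-0.82432758 -0.06092915  6.01418266] 0.4448780107579371 50.20537197589874
area 283.0 toe x -43.46457368795007
-70 -17.0 21.0
-65 -18.0 21.1
-60 -17.4 20.6
-55 -16.4 21.2
-50 -17.4 20.7
-45 -15.8 19.7
```

Toe is 25 mm short of the leg face, 1.8 mm left of the line, and square to it. I'll correct sideways and slide to 20 mm past the face.

{"method": "step_arm", "body": {"steps": [{"claw": 0,"slide": [0,-0.0035,-0.0015],"yaw": 0},{"claw": 0,"slide": [-0.02,-0.0035,-0.0015],"yaw": 0},{"claw": 0,"slide": [-0.04,-0.0035,-0.0015],"yaw": 0},{"claw": 0,"slide": [-0.06,-0.0035,-0.0015],"yaw": 0},{"claw": 0,"slide": [-0.075,-0.0035,-0.0015],"yaw": 0},{"claw": 0,"slide": [-0.09,-0.0035,-0.0015],"yaw": 0},{"claw": 0,"slide": [-0.09,-0.0035,-0.0015],"yaw": 0}]}}

```text
t: 10.0
position: [0.461, 0.3077, -0.012]
tool_rot: [0.355, -3.12, 0.001]
force: [-3.0, -0.3, 5.1]
opening: 0.446
grip_force: 50.8
```

{"method": "step_arm", "body": {"steps": [{"claw": 0,"slide": [-0.006,0,0],"yaw": 0},{"claw": 0,"slide": [-0.012,0,0],"yaw": 0},{"claw": 0,"slide": [-0.012,0,0],"yaw": 0}]}}

```text
t: 10.38
position: [0.4654, 0.3087, -0.012]
tool_rot: [0.355, -3.117, 0.002]
force: [-5.8, -1.3, 9.8]
opening: 0.445
grip_force: 51.1
```

{"method": "step_arm", "body": {"steps": [{"claw": 0,"slide": [0,0,-0.0015],"yaw": 0},{"claw": 0,"slide": [0,0,-0.0015],"yaw": 0}]}}

```text
t: 10.62
position: [0.4673, 0.309, -0.0119]
tool_rot: [0.356, -3.121, 0.0]
force: [0.6, -0.4, -0.9]
opening: 0.446
grip_force: 50.1
```

```bash
python3 - <<'E'
from h import *
s=bot.sense();print(s["position"],s["force"],s["moment"])
yw=.228;x=np.array([np.cos(yw),np.sin(yw),0]);print("push",-np.array(s["force"])@x,"moved",(np.array(s["position"])-[.41801,.29979,0])@x)
E
```

```text
[ 0.46725173  0.30898355 -0.01189348] [ 0.61466757 -0.4221693  -0.87887518] [-0.04741326  0.00980808  0.01555143]
push -0.503337409356517 moved 0.05004538823006964
```

Vertical load is gone and there is no push. The toe is about 25 mm past the face, so I'll now feel forward.

{"method": "step_arm", "body": {"steps": [{"claw": 0,"slide": [-0.004,0,0],"yaw": 0},{"claw": 0,"slide": [-0.008,0,0],"yaw": 0},{"claw": 0,"slide": [-0.008,0,0],"yaw": 0}]}}

```text
t: 11.0
position: [0.4717, 0.3102, -0.0115]
tool_rot: [-0.355, 3.121, 0.0]
force: [-0.1, 0.1, -0.7]
opening: 0.445
grip_force: 50.1
```

{"method": "step_arm", "body": {"steps": [{"claw": 0,"slide": [-0.004,0,0],"yaw": 0},{"claw": 0,"slide": [-0.008,0,0],"yaw": 0},{"claw": 0,"slide": [-0.008,0,0],"yaw": 0}]}}

```text
t: 11.38
position: [0.4744, 0.3107, -0.0119]
tool_rot: [0.356, -3.12, 0.001]
force: [-1.9, -1.4, -0.0]
opening: 0.446
grip_force: 50.1
```

{"method": "step_arm", "body": {"steps": [{"claw": 0,"slide": [-0.004,0,0],"yaw": 0},{"claw": 0,"slide": [-0.004,0,0],"yaw": 0}]}}

```text
t: 11.62
position: [0.4748, 0.3108, -0.0119]
tool_rot: [0.355, -3.116, 0.002]
force: [-6.3, -1.5, 2.5]
opening: 0.444
grip_force: 50.5
```

{"method": "step_arm", "body": {"steps": [{"claw": 0,"slide": [-0.004,0,0],"yaw": 0},{"claw": 0,"slide": [-0.004,0,0],"yaw": 0}]}}

```text
t: 11.88
position: [0.4749, 0.3108, -0.012]
tool_rot: [0.355, -3.113, 0.003]
force: [-10.0, -2.6, 6.8]
opening: 0.445
grip_force: 51.0
```

{"method": "step_arm", "body": {"steps": [{"claw": 0,"slide": [0,0,-0.0015],"yaw": 0},{"claw": 0,"slide": [0,0,-0.0015],"yaw": 0}]}}

```text
t: 12.12
position: [0.4751, 0.3109, -0.0119]
tool_rot: [0.355, -3.113, 0.003]
force: [-7.5, -2.4, 3.0]
opening: 0.45
grip_force: 50.4
```

```bash
python3 - <<'E'
from h import *
s=bot.sense();print(s["position"],s["force"],s["moment"])
yw=.228;x=np.array([np.cos(yw),np.sin(yw),0]);print("push",-np.array(s["force"])@x,"moved",(np.array(s["position"])-[.41801,.29979,0])@x)
im=vision.get_image("side");c=im["color"]
cv2.imwrite("pics/s6.png",cv2.resize(c[190:310,250:400],(800,640),interpolation=cv2.INTER_CUBIC)[:600])
E
```

```text
[ 0.47514115  0.31085027 -0.01191093] [-7.46485317 -2.40597972  3.04306801] [-0.32424814  1.22091571  0.02239686]
push 7.815488732626346 moved 0.058152569751496345
```

View pics/s6.png

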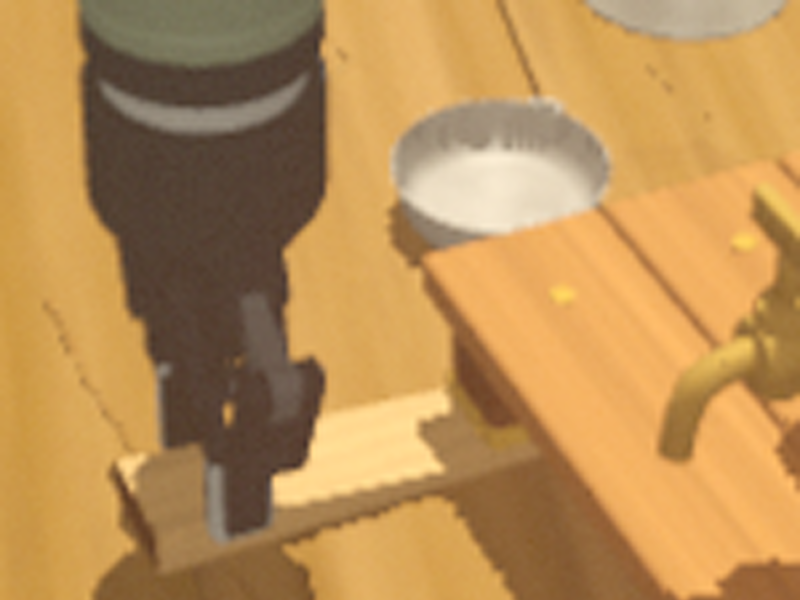

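The wedge runs straight under the leg (leg at about (490,400) in the crop) and is already dragging. One more small push to a firm bite.

{"method": "step_arm", "body": {"steps": [{"claw": 0,"slide": [-0.003,0,-0.0008],"yaw": 0},{"claw": 0,"slide": [-0.005,0,-0.0015],"yaw": 0},{"claw": 0,"slide": [-0.005,0,-0.0015],"yaw": 0}]}}

```text
t: 12.55
position: [0.4754, 0.3109, -0.012]
tool_rot: [0.355, -3.109, 0.004]
force: [-10.8, -2.3, 3.6]
opening: 0.443
grip_force: 50.5
```

{"method": "step_arm", "body": {"steps": [{"claw": 0,"slide": [-0.003,0,-0.0008],"yaw": 0},{"claw": 0,"slide": [-0.004,0,-0.0015],"yaw": 0},{"claw": 0,"slide": [-0.004,0,-0.0015],"yaw": 0}]}}

```text
t: 12.92
position: [0.4757, 0.3109, -0.0119]
tool_rot: [0.355, -3.106, 0.005]
force: [-12.4, -2.3, 3.2]
opening: 0.441
grip_force: 50.5
```

Push is about 12.6 N, so it bites. Letting go.

{"method": "step_arm", "body": {"steps": [{"claw": 0.7,"slide": [0,0,0],"yaw": 0},{"claw": 0.7,"slide": [0,0,0],"yaw": 0},{"claw": 0.7,"slide": [0,0,0],"yaw": 0},{"claw": 0.7,"slide": [0,0,0],"yaw": 0},{"claw": 0.7,"slide": [0,0,0],"yaw": 0},{"claw": 0.7,"slide": [0,0,0],"yaw": 0}]}}

```text
t: 13.68
position: [0.4835, 0.3129, -0.0092]
tool_rot: [-0.356, 3.121, 0.0]
force: [-0.1, -1.0, -0.1]
opening: 0.699
grip_force: 0.0
```

```bash
python3 - <<'E'
from h import *
s=bot.sense();print(s["position"],s["force"],s["opening"])
print(move((.465,.310,.15),.228-np.pi),move((.5901,.3396,.15),.228-np.pi),s["qpos"])
E
```

```text
[ 0.48350988  0.3129019  -0.00919508] [-0.05631099 -0.9779936  -0.08413342] 0.6994335194240011
(array([ 0.0373,  0.0027, -0.3184]), np.float64(-0.0002)) (array([-0.2198,  0.0041, -0.3184]), np.float64(-0.0002)) [ 4.24130561e-01  4.75608032e-01  1.69001581e+00 -1.05659060e-06
  9.75845850e-01 -1.37354347e+00]
```

{"method": "step_arm", "body": {"steps": [{"claw": 0.7,"slide": [0.01,0,-0.06],"yaw": 0},{"claw": 0.7,"slide": [0.035,0.003,-0.18],"yaw": 0},{"claw": 0,"slide": [0.035,0.003,-0.29],"yaw": 0},{"claw": 0,"slide": [0.035,0.003,-0.31],"yaw": 0},{"claw": 0,"slide": [-0.08,0.004,-0.31],"yaw": 0},{"claw": 0,"slide": [-0.18,0.004,-0.31],"yaw": 0},{"claw": 0,"slide": [-0.22,0.004,-0.31],"yaw": 0},{"claw": 0,"slide": [-0.22,0.004,-0.31],"yaw": 0},{"claw": 0,"slide": [-0.22,0.004,-0.2],"yaw": 0},{"claw": 0,"slide": [-0.22,0.004,-0.17],"yaw": 0}]}}

```text
t: 14.92
position: [0.5852, 0.3379, 0.0705]
tool_rot: [0.355, -3.111, 0.005]
force: [-0.8, -0.7, -1.2]
opening: -0.001
grip_force: 0.0
```

```bash
python3 - <<'E'
from h import *
s=bot.sense();print(s["position"],s["force"],s["opening"])
im=vision.get_image("top");a=im["color"];o=cv2.imread("pics/top0.png")
S=vision.get_image("side");b=S["color"]
cv2.imwrite("pics/f7.png",np.hstack([cv2.resize(a[190:310,260:380],(400,400)),cv2.resize(b[150:300,230:380],(400,400))]))
E
```

```text
[0.5851709  0.33787557 0.07047513] [-0.84330868 -0.73280592 -1.21514658] -0.0009234581243643893
```

View pics/f7.png

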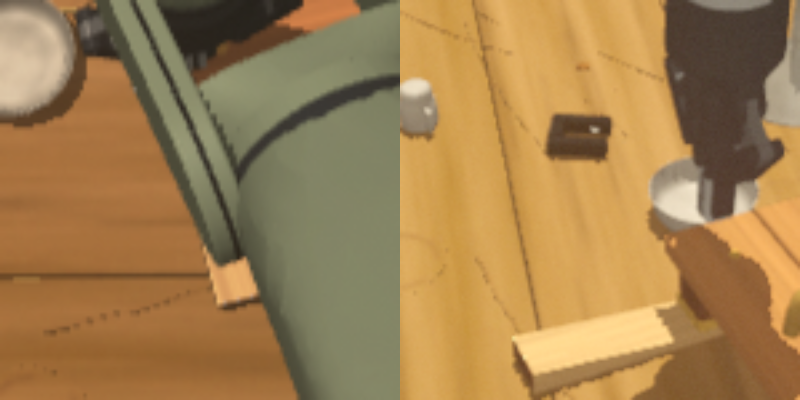

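The wedge lies flat under the leg with the fingers off it, and the closed fingers are over the deck corner. Now I'll feel down onto it.

{"method": "step_arm", "body": {"steps": [{"claw": 0,"slide": [0,0,0],"yaw": 0},{"claw": 0,"slide": [0,0,0.009],"yaw": 0},{"claw": 0,"slide": [0,0,0.018],"yaw": 0},{"claw": 0,"slide": [0,0,0.018],"yaw": 0}]}}

```text
t: 15.52
position: [0.5899, 0.3395, 0.0667]
tool_rot: [0.356, -3.121, 0.0]
force: [-0.4, -0.7, -0.4]
opening: -0.003
grip_force: 0.0
```

{"method": "step_arm", "body": {"steps": [{"claw": 0,"slide": [0,0,0.002],"yaw": 0},{"claw": 0,"slide": [0,0,0.002],"yaw": 0}]}}

```text
t: 15.78
position: [0.5902, 0.3396, 0.0658]
tool_rot: [0.356, -3.121, 0.0]
force: [0.8, 0.3, 0.3]
opening: -0.0
grip_force: 0.0
```

{"method": "step_arm", "body": {"steps": [{"claw": 0,"slide": [0,0,0.003],"yaw": 0},{"claw": 0,"slide": [0,0,0.006],"yaw": 0},{"claw": 0,"slide": [0,0,0.009],"yaw": 0},{"claw": 0,"slide": [0,0,0.009],"yaw": 0}]}}

```text
t: 16.27
position: [0.59, 0.3395, 0.061]
tool_rot: [0.356, -3.121, 0.0]
force: [-0.0, -0.0, 0.2]
opening: -0.0
grip_force: 0.0
```

{"method": "step_arm", "body": {"steps": [{"claw": 0,"slide": [0,0,0.002],"yaw": 0},{"claw": 0,"slide": [0,0,0.002],"yaw": 0}]}}

```text
t: 16.52
position: [0.5901, 0.3396, 0.0602]
tool_rot: [0.356, -3.121, 0.0]
force: [0.5, 0.8, -1.5]
opening: 0.004
grip_force: 0.0
```

{"method": "step_arm", "body": {"steps": [{"claw": 0,"slide": [0,0,0.002],"yaw": 0},{"claw": 0,"slide": [0,0,0.002],"yaw": 0}]}}

```text
t: 16.77
position: [0.5901, 0.3396, 0.0592]
tool_rot: [0.356, -3.121, 0.0]
force: [-0.1, 0.4, 0.4]
opening: 0.0
grip_force: 0.0
```

{"method": "step_arm", "body": {"steps": [{"claw": 0,"slide": [0,0,0.002],"yaw": 0},{"claw": 0,"slide": [0,0,0.002],"yaw": 0}]}}

```text
t: 17.02
position: [0.59, 0.3396, 0.0581]
tool_rot: [0.356, -3.121, 0.0]
force: [0.1, 0.8, -0.4]
opening: 0.0
grip_force: 0.0
```

{"method": "step_arm", "body": {"steps": [{"claw": 0,"slide": [0,0,0.002],"yaw": 0},{"claw": 0,"slide": [0,0,0.002],"yaw": 0}]}}

```text
t: 17.27
position: [0.5901, 0.3396, 0.0572]
tool_rot: [0.356, -3.121, 0.0]
force: [0.1, 0.6, -0.3]
opening: 0.001
grip_force: 0.0
```

{"method": "step_arm", "body": {"steps": [{"claw": 0,"slide": [0,0,0.0016],"yaw": 0},{"claw": 0,"slide": [0,0,0.0016],"yaw": 0}]}}

```text
t: 17.52
position: [0.5901, 0.3396, 0.0563]
tool_rot: [0.356, -3.121, 0.0]
force: [-0.3, -0.3, -0.9]
opening: 0.003
grip_force: 0.0
```

{"method": "step_arm", "body": {"steps": [{"claw": 0,"slide": [0,0,0.0016],"yaw": 0},{"claw": 0,"slide": [0,0,0.0016],"yaw": 0}]}}

```text
t: 17.77
position: [0.5901, 0.3396, 0.0556]
tool_rot: [0.356, -3.121, 0.0]
force: [-0.6, -0.3, 0.2]
opening: -0.001
grip_force: 0.0
```

{"method": "step_arm", "body": {"steps": [{"claw": 0,"slide": [0,0,0.0016],"yaw": 0},{"claw": 0,"slide": [0,0,0.0016],"yaw": 0}]}}

```text
t: 18.02
position: [0.5901, 0.3396, 0.0548]
tool_rot: [0.356, -3.121, 0.0]
force: [0.0, -0.7, -0.1]
opening: -0.0
grip_force: 0.0
```

{"method": "step_arm", "body": {"steps": [{"claw": 0,"slide": [0,0,0.0016],"yaw": 0},{"claw": 0,"slide": [0,0,0.0016],"yaw": 0}]}}

```text
t: 18.27
position: [0.5901, 0.3396, 0.054]
tool_rot: [0.356, -3.121, 0.0]
force: [-0.2, -0.7, -0.1]
opening: -0.002
grip_force: 0.0
```

```bash
python3 - <<'E'
from h import *
im=vision.get_image("side");c=im["color"]
s=bot.sense();print(s["position"],s["force"])
for z in(.071,.08,.09):print(z,pix(im,(.5901,.3396,z)))
cv2.imwrite("pics/s8.png",cv2.resize(c[200:260,310:390],(800,600),interpolation=cv2.INTER_CUBIC))
E
```

```text
[0.5901246  0.33958388 0.0540451 ] [-1.08510219 -0.146957   -0.31954291]
0.071 [350.34964568 238.46381305]
0.08 [350.55179924 234.58107959]
0.09 [350.77916813 230.21403902]
```

View pics/s8.png

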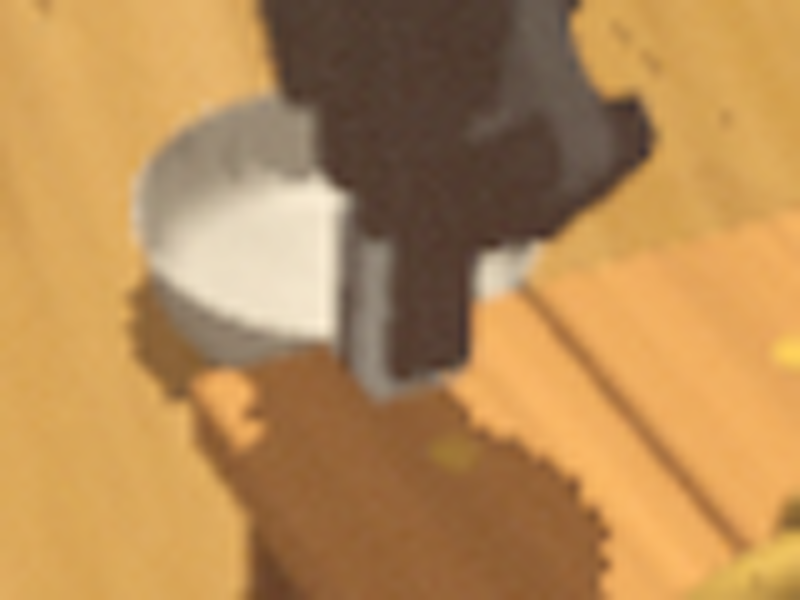

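The tip is at about (350,239), practically touching the deck at the marked spot. No more pictures; from here I go by force. (I've now viewed 11 pictures, one over the limit.)

{"method": "step_arm", "body": {"steps": [{"claw": 0,"slide": [0,0,0.0016],"yaw": 0},{"claw": 0,"slide": [0,0,0.0016],"yaw": 0}]}}

```text
t: 18.58
position: [0.5901, 0.3396, 0.0532]
tool_rot: [0.356, -3.121, 0.0]
force: [0.4, 0.4, 0.5]
opening: -0.001
grip_force: 0.0
```

{"method": "step_arm", "body": {"steps": [{"claw": 0,"slide": [0,0,0.0016],"yaw": 0},{"claw": 0,"slide": [0,0,0.0016],"yaw": 0}]}}

```text
t: 18.82
position: [0.5901, 0.3396, 0.0524]
tool_rot: [0.356, -3.121, 0.0]
force: [0.1, 0.1, 0.1]
opening: -0.004
grip_force: 0.0
```

{"method": "step_arm", "body": {"steps": [{"claw": 0,"slide": [0,0,0.0016],"yaw": 0},{"claw": 0,"slide": [0,0,0.0016],"yaw": 0}]}}

```text
t: 19.08
position: [0.5901, 0.3396, 0.0516]
tool_rot: [0.356, -3.121, 0.0]
force: [-0.8, -0.3, -0.9]
opening: -0.004
grip_force: 0.0
```

{"method": "step_arm", "body": {"steps": [{"claw": 0,"slide": [0,0,0.0016],"yaw": 0},{"claw": 0,"slide": [0,0,0.0016],"yaw": 0}]}}

```text
t: 19.32
position: [0.5901, 0.3396, 0.0508]
tool_rot: [0.356, -3.121, 0.0]
force: [-0.6, 0.2, 0.0]
opening: -0.003
grip_force: 0.0
```

{"method": "step_arm", "body": {"steps": [{"claw": 0,"slide": [0,0,0.0016],"yaw": 0},{"claw": 0,"slide": [0,0,0.0016],"yaw": 0}]}}

```text
t: 19.58
position: [0.5901, 0.3396, 0.05]
tool_rot: [0.356, -3.121, 0.0]
force: [-0.5, 0.2, 0.0]
opening: -0.001
grip_force: 0.0
```

```bash
python3 - <<'E'
from h import *
im=vision.get_image("side");o=cv2.imread("pics/s8.png")
g=cv2.cvtColor(im["color"],cv2.COLOR_BGR2HSV)
for u in (345,347,349,352,355):print(u,[tuple(int(q) for q in g[v,u]) for v in range(236,250,2)])
E
```

```text
345 [(14, 53, 126), (14, 63, 130), (14, 143, 144), (13, 154, 151), (14, 154, 152), (14, 158, 150), (14, 157, 153)]
347 [(18, 45, 148), (17, 48, 150), (16, 52, 148), (13, 142, 145), (14, 160, 148), (14, 155, 150), (14, 154, 149)]
349 [(9, 98, 91), (11, 108, 87), (15, 67, 133), (15, 161, 141), (14, 155, 143), (14, 160, 145), (14, 159, 149)]
352 [(11, 113, 88), (12, 117, 83), (15, 95, 143), (15, 166, 143), (13, 158, 142), (13, 158, 142), (14, 159, 141)]
355 [(11, 104, 86), (15, 110, 118), (14, 148, 148), (14, 162, 148), (17, 160, 159), (17, 159, 157), (14, 162, 142)]
```

{"method": "step_arm", "body": {"steps": [{"claw": 0,"slide": [0,0,0.0016],"yaw": 0},{"claw": 0,"slide": [0,0,0.0016],"yaw": 0}]}}

```text
t: 19.88
position: [0.5901, 0.3396, 0.0492]
tool_rot: [0.356, -3.121, 0.0]
force: [-0.8, -0.5, -0.5]
opening: -0.001
grip_force: 0.0
```

{"method": "step_arm", "body": {"steps": [{"claw": 0,"slide": [0,0,0.0015],"yaw": 0},{"claw": 0,"slide": [0,0,0.0025],"yaw": 0},{"claw": 0,"slide": [0,0,0.0025],"yaw": 0}]}}

```text
t: 20.25
position: [0.5902, 0.3397, 0.0486]
tool_rot: [-0.356, 3.121, 0.0]
force: [-1.3, -0.9, 3.7]
opening: -0.003
grip_force: 2.0
```

Contact. Pressing to about 13 N.

{"method": "step_arm", "body": {"steps": [{"claw": 0,"slide": [0,0,0.0012],"yaw": 0},{"claw": 0,"slide": [0,0,0.0012],"yaw": 0}]}}

```text
t: 20.5
position: [0.5903, 0.3396, 0.0486]
tool_rot: [-0.356, 3.121, -0.0]
force: [-2.7, -1.0, 6.8]
opening: 0.002
grip_force: 3.3
```

{"method": "step_arm", "body": {"steps": [{"claw": 0,"slide": [0,0,0.0014],"yaw": 0},{"claw": 0,"slide": [0,0,0.0028],"yaw": 0},{"claw": 0,"slide": [0,0,0.0028],"yaw": 0}]}}

```text
t: 20.88
position: [0.5903, 0.3397, 0.0486]
tool_rot: [-0.356, 3.121, -0.0]
force: [-4.9, -3.1, 12.7]
opening: 0.0
grip_force: 6.0
```

{"method": "step_arm", "body": {"steps": [{"claw": 0,"slide": [0,0,0.0005],"yaw": 0},{"claw": 0,"slide": [0,0,0.0005],"yaw": 0},{"claw": 0,"slide": [0,0,0.0005],"yaw": 0},{"claw": 0,"slide": [0,0,0.0005],"yaw": 0},{"claw": 0,"slide": [0,0,0.0005],"yaw": 0},{"claw": 0,"slide": [0,0,0.0005],"yaw": 0},{"claw": 0,"slide": [0,0,0.0005],"yaw": 0},{"claw": 0,"slide": [0,0,0.0005],"yaw": 0}]}}

```text
t: 21.88
position: [0.5903, 0.3397, 0.0486]
tool_rot: [-0.356, 3.121, -0.0]
force: [-5.7, -2.8, 12.9]
opening: -0.003
grip_force: 6.4
```

{"method": "step_arm", "body": {"steps": [{"claw": 0,"slide": [0,0,-0.005],"yaw": 0},{"claw": 0,"slide": [0,0,-0.02],"yaw": 0},{"claw": 0,"slide": [0,0,-0.1],"yaw": 0},{"claw": 0,"slide": [0,0,-0.2],"yaw": 0},{"claw": 0,"slide": [0.1,0,-0.2],"yaw": 0},{"claw": 0,"slide": [0.2,0,-0.2],"yaw": 0},{"claw": 0,"slide": [0.2,0,-0.2],"yaw": 0},{"claw": 0,"slide": [0.2,0,-0.2],"yaw": 0},{"claw": 0,"slide": [0.2,0,-0.2],"yaw": 0}]}}

```text
t: 23.0
position: [0.4945, 0.3176, 0.1465]
tool_rot: [-0.355, 3.119, 0.001]
force: [-0.3, -0.1, -0.1]
opening: -0.004
grip_force: 0.0
```

```bash
python3 -c "
from h import *
print(order.close_job())"
```

```text
the job is handed in; nothing more can be done
None
```

The wedge was pushed under the short leg with about 12.6 N and released, the deck corner then held about 13 N for one second without giving, and the job is handed in with the verdict not shown; I viewed 11 pictures, one over the limit of 10.

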